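# Swap the setting pin for the test shaft and clamp it down in the vee fixture

### The job

The slim setting pin was left lying in the vee blocks of the inspection fixture: put it in the grey tray. Then lay the thick shaft from its wooden rest in the vees with its end hard up against the end stop, and only then swing the clamp strap over, press it down onto the shaft with a firm push of about 10 N at its grip (the strap must never bear on the shaft with more than 60 N) and leave it down bearing on the shaft, with everything released. Leave the other things on the table where they are.

Things in the scene. Friction and masses are not known exactly. Their poses are not given: they have to be found in the camera images.
- fixture: Fixed steel fixture, base plate 190 (x) x 170 (y) x 20 mm, origin at the centre of its underside. Two vee blocks at y = -45 and +45 mm (18 mm thick, 52 mm across, tops 53 mm up), 90 degree grooves in line along y at x = -30 mm, groove bottoms 36 mm up; 72 mm free between them down to the plate. Two hinge cheeks at x = +30 mm (38 mm across, tops 86 mm up).
- end_stop (a point): Middle of the end stop's face, which looks to the fixture's -y: fixture x = -30, y = +75, z = 51.6 mm. A steel plate 34 mm wide in x, 10 mm thick, its top 64 mm above the table.
- vee_home (a point): Where the shaft's centre is when it lies in both vees with its end against the stop: fixture x = -30, y = +10, z = 51.6 mm; axes as the fixture's.
- strap: Clamp strap 16 x 12 mm along its own -x; origin on its stiff hinge axis (fixture y, at x = +30, y = 0, z = 75 mm). Level over the vees its axes match the fixture's; it opens by turning about +y, 2.5 to 2.85 rad at the start, and stays where left. A rubber pad 60 mm from the hinge, on a stiff screw set differently each time, meets the shaft at -0.08 to +0.08 rad.
- strap_grip (a point): Centre of the strap's black grip, a barrel 18 mm in diameter and 24 mm long along the fixture's y at the strap's free end, 105 mm from the hinge axis; turns with the strap.
- shaft: Loose thick steel shaft, 22 mm in diameter, 130 mm long with the last 8 mm of each end turned down to 16 mm, about 0.36 kg. Origin at its centre, y along its axis; either end may face the stop. At the start it lies in the wooden rest, centre 45.6 mm above the rest's underside.
- pin: Loose slim steel setting pin, 14 mm in diameter, 110 mm long, about 0.13 kg. Origin at its centre, y along its axis. At the start it lies in the fixture's vees, centre 45.9 mm above the table.
- rest: Fixed wooden rest, base 70 (x) x 130 (y) x 12 mm, two vee supports at y = -45 and +45 mm (18 mm thick, 52 mm across, tops at 47 mm), grooves along its y; 72 mm free between them. Origin at the centre of its underside.
- tray: Fixed open grey plastic tray, 190 (x) x 130 (y) x 28 mm high, walls and floor 5 mm, origin at the centre of its underside.
- block_case: Bystander: closed wooden gauge-block case 70 x 120 x 35 mm, origin at the centre of its underside. Leave alone.
- oil_bottle: Bystander: small white bottle with black cap, 44 mm in diameter, 110 mm tall, origin under its foot. Leave alone.
- loupe: Bystander: black eye loupe, 40 mm in diameter and height, origin under its foot. Leave alone.
Mind the look-alikes: they are no part of the job. Leave any black look-alike of the pin alone. Leave any yellow look-alike of the shaft alone.

How it is judged:
On the way, in this order (a step that is already met when the one before it is completed fails the run):
1. the pin lies in the tray (x of pin in the frame of tray between -0.092 and 0.092 m and y of pin in the frame of tray between -0.062 and 0.062 m and z of pin in the frame of tray between 0 and 0.018 m), for 0.2 s.
2. with the strap still up (grip not yet over the shaft), the shaft lies in both vees with its end against the stop (centre within 2 mm of vee_home along y, 3 mm across) (x of shaft in the frame of vee_home between -0.003 and 0.003 m and z of shaft in the frame of vee_home between -0.003 and 0.003 m and y of shaft in the frame of vee_home between -0.002 and 0.002 m and angle between the y axis of shaft and the y axis of fixture, either way round below 0.05 rad and x of strap_grip in the frame of fixture above -0.02 m), for 0.2 s.
3. the strap presses the shaft with more than 8 N for 0.2 s while the shaft is home (x of shaft in the frame of vee_home between -0.003 and 0.003 m and z of shaft in the frame of vee_home between -0.003 and 0.003 m and y of shaft in the frame of vee_home between -0.002 and 0.002 m and angle between the y axis of shaft and the y axis of fixture, either way round below 0.05 rad and contact force between strap and shaft above 8 N), for 0.2 s.
At the end, for the whole second after the job is handed in: The pin lies in the tray; the shaft lies in both vees, parallel to them within 0.05 rad, its centre within 2 mm along y and 3 mm in x and z of vee_home (end against the stop); the strap is down on it (its pad still bearing on the shaft with more than 0.2 N, its grip beyond the shaft from the hinge) (all of step 1 and x of shaft in the frame of vee_home between -0.003 and 0.003 m and z of shaft in the frame of vee_home between -0.003 and 0.003 m and y of shaft in the frame of vee_home between -0.002 and 0.002 m and angle between the y axis of shaft and the y axis of fixture, either way round below 0.05 rad and contact force between strap and shaft above 0.2 N and x of strap_grip in the frame of fixture below -0.05 m); the robot touches nothing.
It fails at once if the strap bears on the shaft with more than 60 N (contact force between strap and shaft above 60 N).
It fails at once if a bystander (case, bottle, loupe) is moved more than 15 mm (distance of any of block_case, oil_bottle, loupe from where it was at the start of the episode above 0.015 m).
It also fails if it takes over 72 s, if anything falls off the work surface, if the arm or the gripper's body presses on something with over 40 N, if the wrist force passes 120 N, or if a joint passes its speed limit or range.

### The arm

A 7-joint arm with a two-finger parallel gripper is mounted at the origin on the work surface. World frame = base frame: x ahead of the robot, y to its left, z up, the work surface at z = 0. Lengths are in m, angles in rad, forces in N, time in s.
With the tool pointing down it reaches from about 0.425 to 0.875 m from the base axis. Payload 4.7 kg.
Tool frame: the origin (TCP) lies between the finger pads; the fingertips stand 11 mm ahead of it and the grasp point (between the pads) lies 8 mm behind it; z points along the fingers, y is the line along which they close (so a half turn about z gives the same grasp; the last joint's range is limited). The gripper opens to 87 mm and grips with 3 to 60 N. Pads are 19 mm wide; open, the fingers measure 117 mm over their backs; the gripper's body (75 mm by 190 mm) begins 51 mm behind the grasp point.
Start: joints at [1.158, 0.321, -0.07, 1.45, 0.023, 1.371, -0.057], TCP at [0.269, -0.592, 0.234] pointing down, gripper open.
Joint ranges: [-2.86, 2.86], [-0.3, 2.09], [-1.38, 1.24], [0.06, 2.45], [-1.56, 4.7], [0.09, 2.05], [-2.69, 2.69]. Speed limits (rad/s): [2.57, 2.57, 3.14, 3.14, 3.14, 3.14, 3.14].

### API

Orientations are given as a rotation vector (axis times angle).
In Python, from bench import ctrl gives the robot as it stands. The module is installed in compiled form; this text tells all that it offers.
- The arm moves only by the shell command python3 -m inch 'ROWS' [FORCE]. ROWS is JSON, a list of rows, each an object with "slide": the shift along the tool's x, y, z scaled (see below), a list of three; "angular": the turn, a rotation vector about the tool's x, y, z scaled (see below), a list of three; "claw": the opening, from -1 (shut) to 1 (fully open). In form: [{"slide": [tx, ty, tz], "angular": [rx, ry, rz], "claw": claw}, ...]. A call has 1 to 10 rows; each row is the pose to reach, as a shift and turn from the pose commanded when the call began, along the tool's axes at that moment; what a row does not reach only later rows make up. The controller multiplies each number of a shift by 0.25 m and each number of a turn by 30 degrees. A row lasts 1/10 s, in which the tool goes at most 50 mm and 8.59 degrees, less where a joint would pass 70% of its speed; a pose out of reach is approached as far as the arm can. A call with a number of a shift or a turn outside -1 to 1 is refused whole. A call with a gripper value outside its range is refused whole. The fingers move at their own pace and stop on an object; FORCE is the grip in N (left out, the last holds). Time passes only in rows, so rows that repeat a pose let the fingers close. It gives the time, the measured TCP pose, the force, the opening and the grip force at its end, in the units of the state.
- ctrl.get_state(): the state, without advancing time (a new reading comes with each control period).
- ctrl.get_image(name): name is "side" or "top"; returns a dict with "color" (480x640x3 uint8, red, green, blue), "depth" (480x640 float32, m along the optical axis (not along the pixel's ray), 0 where there is no reading), "camera_matrix" (3x3 intrinsics, pixels), "dist_coeffs" ([k1, k2, p1, p2, k3] as OpenCV has them; the pictures are not rectified), "extrinsics" (4x4, takes a point from camera to world coordinates). Camera axes: x right, y up, looking along -z (the intrinsics and any distortion apply to the point x, -y, -z); pixel columns grow to the right and rows downward; lengths in m; the calibration is good to about 2 mm. A picture is of the moment at which its call begins.
- ctrl.close_job(): hands the job in; it is judged then, once.
Trained networks look in the newest picture that a camera, given by its name, has taken for a name from the list of things; names that differ only in an ending like _2 or _b are one class to them, and where a whole thing is asked for, a point or a joint stands for the part that bears it (a point fixed in the world has none). Each returns a list of dicts, best first, with "confidence" (0 to 1); they miss things now and then, are a little off and sometimes report something else, mostly with a low value. They report only what shows in the picture. A call takes as long as a camera call. They do not tell look-alikes from the thing itself.
- ctrl.find_in(query, camera): "bbox" ([centre column, centre row, width, height] in pixels, round what is visible of it).
- ctrl.outline_of(query, camera): "mask" (480x640 bool, what is visible of it) and "bbox" ([centre column, centre row, width, height] in pixels, round what is visible of it).
The state is a dict: "time": time; "joint_positions": joint angles; "qd": joint speeds; "joint_torque": joint torques, N m; "position": TCP position; "tool_rot": TCP orientation; "ft_force": force on the tool from outside, world axes, zero at the start; "torque": the same for the moment, N m; "grip_width": opening from 0.0 (shut) to 1.0 (fully open); "grip_force": force on a finger pad.
Only numpy, scipy, OpenCV 4.12 (cv2) and the standard library are available. Lean on these libraries where they do the work, as an engineer would, in place of code of your own. Each camera call takes 0.05 s, during which the arm holds its last target. There are 200 camera calls.

## Working session

There is one attempt and no reset: what is moved stays moved. The work goes in short steps, Python scripts to look and compute and a shell command to move; the robot and the scene stay as the last step left them, time stands still between calls to the robot, and variables do not carry over. Pictures are saved under pics/ and viewed, at most 10 in all, crops included, and the job is handed in when it is done.

```bash
mkdir -p pics
cat > h.py <<'E'
import numpy as np, cv2
from bench import ctrl
from scipy.spatial.transform import Rotation as R
def cloud(im):
    K=np.array(im["camera_matrix"]);d=np.array(im["dist_coeffs"],float);z=im["depth"]
    v,u=np.mgrid[0:480,0:640]
    p=cv2.undistortPoints(np.stack([u,v],-1).reshape(-1,1,2).astype(np.float64),K,d).reshape(480,640,2)
    P=np.stack([p[...,0]*z,-p[...,1]*z,-z,np.ones_like(z)],-1)
    W=(P@np.array(im["extrinsics"]).T)[...,:3]; W[z==0]=np.nan
    return W
E
python3 - <<'E'
from h import *
for c in("top","side"):
    im=ctrl.get_image(c); cv2.imwrite(f"pics/{c}0.png",im["color"][...,::-1]); W=cloud(im); np.save(f"{c}0.npy",W)
    for q in["fixture","strap","strap_grip","shaft","pin","rest","tray","block_case","oil_bottle","loupe"]:
        for r in ctrl.outline_of(q,c):
            if r["confidence"]<.3: continue
            m=r["mask"]; w=W[m]; w=w[~np.isnan(w[:,0])]
            if len(w)<5: continue
            rc=cv2.minAreaRect((w[:,:2]*1000).astype(np.float32))
            print(c,q,round(r["confidence"],2),np.round(r["bbox"]),"med",np.round(np.median(w,0),3),"zmax",round(np.percentile(w[:,2],98),3),"rect",np.round(np.concatenate([rc[0],rc[1],[rc[2]]]),0))
s=ctrl.get_state();print(s["position"],s["tool_rot"],s["grip_width"],s["time"])
E
```

```text
top fixture 0.72 [364. 257.  98. 124.] med [ 0.548 -0.01   0.02 ] zmax 0.107 rect [571.  -9. 253. 176.  12.]
top strap 0.59 [358. 226.  18.  54.] med [0.624 0.002 0.1  ] zmax 0.115 rect [623.   1. 111.  27.  10.]
top strap 0.31 [388. 151.  15.  22.] med [ 0.789 -0.072  0.038] zmax 0.043 rect [798. -75.  37.  50.  71.]
top strap_grip 0.85 [357. 225.  19.  55.] med [0.63  0.003 0.102] zmax 0.115 rect [623.   4. 107.  26.   5.]
top shaft 0.68 [212. 293.  24.  59.] med [0.488 0.305 0.053] zmax 0.059 rect [490. 312. 132.  31.  17.]
top shaft 0.64 [216. 296.  46.  66.] med [0.486 0.295 0.012] zmax 0.047 rect [486. 306. 128.  74.  15.]
top shaft 0.59 [142. 292.  53.  41.] med [0.494 0.461 0.019] zmax 0.024 rect [493. 464.  21. 129.  37.]
top pin 0.87 [365. 283.  48.  13.] med [ 0.509 -0.017  0.051] zmax 0.056 rect [509. -14.  16. 108.  12.]
top pin 0.7 [375. 363.  15.  53.] med [ 0.342 -0.033  0.011] zmax 0.018 rect [340. -33.  16. 110.  75.]
top rest 0.9 [216. 297.  44.  66.] med [0.484 0.295 0.012] zmax 0.047 rect [485. 306. 128.  71.  17.]
top tray 0.85 [500. 292.  85. 103.] med [ 0.49  
[... 1216 characters left out ...]
 0.107 rect [571.  32. 274. 279.   6.]
side rest 0.76 [272. 229.  53.  32.] med [0.487 0.289 0.014] zmax 0.046 rect [489. 305. 138.  78.  16.]
side tray 0.59 [293. 407. 132.  84.] med [ 0.491 -0.298  0.007] zmax 0.03 rect [ 491. -284.  165.  203.   74.]
side block_case 0.81 [364. 229.  33.  40.] med [0.709 0.228 0.035] zmax 0.039 rect [698. 189. 338.  75.  78.]
side oil_bottle 0.78 [418. 352.  25.  57.] med [ 0.706 -0.261  0.061] zmax 0.111 rect [ 722. -205.  137.   44.   76.]
side loupe 0.92 [432. 304.  22.  25.] med [ 0.79  -0.084  0.025] zmax 0.043 rect [802. -49. 100.  38.  69.]
[ 0.26907835 -0.59171486  0.2335796 ] [ 3.07022803e+00  6.65435189e-01 -4.24836041e-05] 0.9970086158517267 1.1
```

Run:
```python
from h import *
def fit(w,name,c):
    w=w[~np.isnan(w[:,0])]
    m=np.median(w,0)
    for k in range(4):
        x=w[:,:2]-m[:2]; _,_,V=np.linalg.svd(x-x.mean(0),full_matrices=False); d=V[0]*np.sign(V[0,1]); n=np.array([d[1],-d[0]])
        lat=(w[:,:2]-m[:2])@n; lat-=np.median(lat); w=w[abs(lat)<.013]; m=np.median(w,0)
    t=(w[:,:2]-m[:2])@d; l=(w[:,:2]-m[:2])@n
    a,b=np.percentile(t,[0.5,99.5]); la,lb=np.percentile(l,[2,98])
    ctr=m[:2]+d*(a+b)/2+n*(la+lb)/2
    print(c,name,"ctr",np.round(ctr,4),"len",round(b-a,4),"wid",round(lb-la,4),"yaw",round(np.degrees(np.arctan2(d[1],d[0]))-90,2),"z",np.round(np.percentile(w[:,2],[50,95]),4))
for c in("top","side"):
    W=np.load(f"{c}0.npy")
    for q in("pin","shaft","strap"):
        for r in ctrl.outline_of(q,c):
            if r["confidence"]<.5: continue
            m=cv2.erode(r["mask"].astype(np.uint8),np.ones((2,2)))>0
            w=W[m]; zl={"pin":.044,"shaft":.045,"strap":.06}[q]
            w=w[w[:,2]>zl]
            if len(w)>20: fit(w,q,c)
    # end stop & vee block tops etc
    F=W.reshape(-1,3)
    import math
    yaw=math.radians(12.3);o=np.array([.509,-.014])
    ex=np.array([math.cos(yaw),math.sin(yaw)]);ey=np.array([-ex[1],ex[0]])
    x=(F[:,:2]-o)@ex; y=(F[:,:2]-o)@ey;z=F[:,2]
    s=(z>.058)&(z<.07)&(abs(x)<.025)&(y>.055)&(y<.12)
    if s.any():print("stop: y",np.round(np.percentile(y[s],[1,5,50,95,99]),4),"x",np.round(np.percentile(x[s],[2,98]),4),s.sum(), 'z',np.median(z[s]))
    s=(z>.049)&(z<.057)&(abs(x)<.03)&(abs(x)>.01)&(abs(y)<.07)
    for k in(-1,1):
        q=s&(y*k>0)
        if q.any():print("vee",k,np.round(np.percentile(y[q],[2,98]),4),"x",np.round(np.percentile(x[q],[1,99]),4),q.sum())
    s=(abs(z-.02)<.005)&(abs(x-.03)<.12)&(abs(y)<.1)
    rc=cv2.minAreaRect((F[s][:,:2]*1000).astype(np.float32));print("plate",rc)
a=cv2.imread("pics/top0.png")[120:420,100:580];cv2.imwrite("pics/crop0.png",cv2.resize(a,(800,500),interpolation=3))
b=cv2.imread("pics/side0.png")[170:480,180:500];cv2.imwrite("pics/crop1.png",cv2.resize(b,(620,600),interpolation=3))
```

```text
top pin ctr [ 0.5085 -0.0146] len 0.104 wid 0.0107 yaw 11.64 z [0.051  0.0551]
top shaft ctr [0.4907 0.3054] len 0.1251 wid 0.0179 yaw -73.7 z [0.0533 0.0577]
top shaft ctr [0.4918 0.2865] len 0.107 wid 0.0106 yaw -73.4 z [0.0463 0.0498]
top strap ctr [0.6214 0.0009] len 0.1057 wid 0.0161 yaw -77.99 z [0.1008 0.1133]
stop: y [0.068  0.0686 0.0731 0.0776 0.078 ] x [-0.014  0.018] 80 z 0.06297933171584724
vee -1 [-0.0601 -0.0429] x [-0.0249  0.0236] 59
vee 1 [0.0294 0.0458] x [-0.0242  0.0238] 61
plate ((540.6343994140625, -14.894050598144531), (190.025634765625, 170.15682983398438), 11.362643241882324)
side pin ctr [ 0.5102 -0.0198] len 0.1046 wid 0.0106 yaw 11.95 z [0.0527 0.0553]
side shaft ctr [0.4919 0.2993] len 0.1276 wid 0.014 yaw -73.54 z [0.052  0.0574]
side strap ctr [ 0.6245 -0.0021] len 0.1047 wid 0.015 yaw -81.17 z [0.0979 0.1138]
stop: y [0.0642 0.0651 0.0691 0.0779 0.0788] x [-0.0151  0.018 ] 81 z 0.0640999782549746
vee -1 [-0.0633 -0.0433] x [-0.0249  0.0246] 78
vee 1 [0.0267 0.0694] x [-0.0242  0.0262] 84
plate ((540.98046875, -16.271697998046875), (191.73208618164062, 177.8656005859375), 11.339263916015625)
```

View pics/crop0.png

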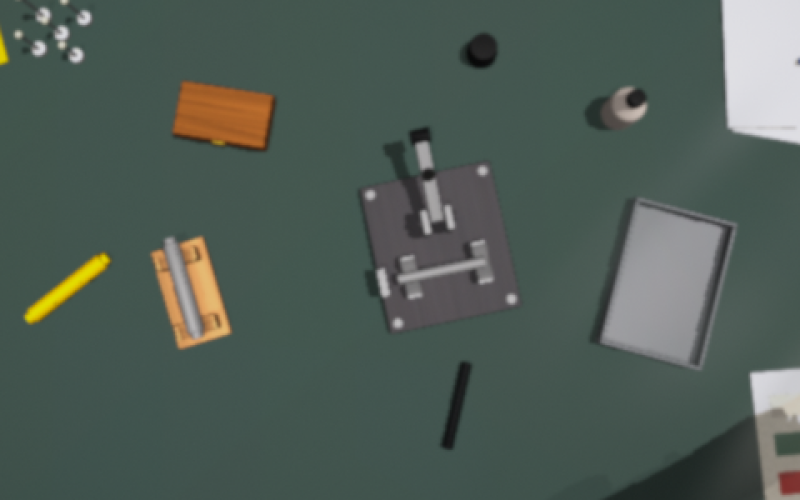

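View pics/crop1.png

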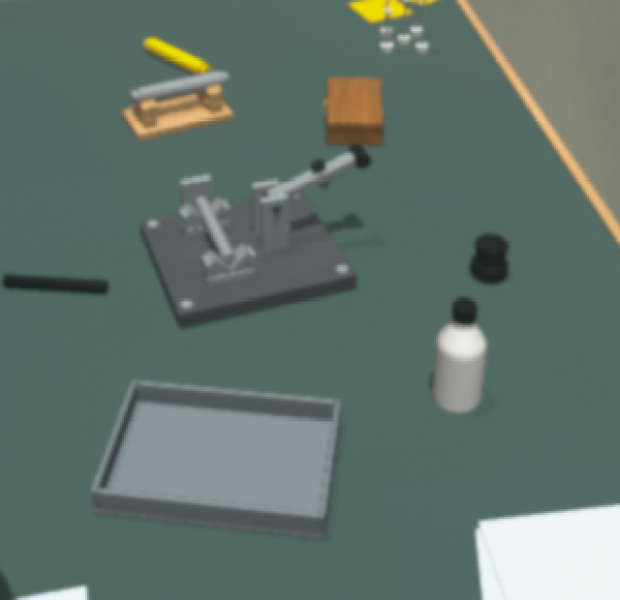

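Pin candidates: steel rod in the vees at top-image (365,283) and black rod at (375,363). The steel one in the vees is the pin. Shaft candidates: grey rod in the wooden rest at (212,293) and yellow rod at (142,292). The grey one is the shaft. The enlarged crops confirm both: the black one is on the table at crop (456,405) and the yellow one at crop (68,288).

```bash
cat >> h.py <<'E'
FY=np.radians(11.5); FO=np.array([.5402,-.0150,0]); RF=R.from_euler('z',FY).as_matrix()
def fx(x,y,z): return FO+RF@np.array([x,y,z])
def down(yaw_y,tilt=0):
    "tool y horizontal heading yaw_y (deg), tilt deg: body leans away from heading"
    c,s=np.cos(np.radians(tilt)),np.sin(np.radians(tilt))
    y=np.array([c,0,s]);z=np.array([s,0,-c]);x=np.cross(y,z)
    return R.from_euler('z',yaw_y,degrees=True).as_matrix()@np.stack([x,y,z],1)
def plan(*targets,st=None):
    s=st or ctrl.get_state(); p=np.array(s["position"]);R0=R.from_rotvec(s["tool_rot"]).as_matrix()
    for t,Rt in targets:
        v=R.from_matrix(R0.T@(R0 if Rt is None else Rt)).as_rotvec()
        print("slide",np.round(R0.T@(np.array(t)-p)/.25,3),"ang",np.round(np.degrees(v)/30,3))
E
python3 - <<'E'
from h import *
G=down(11.5,15)
a=G[:,2]; P=fx(-.03,.005,.046)
print(P)
plan((P-a*.1,G),(P,G),([.49,-.30,.25],None))
E
```

```text
[ 0.50980542 -0.01608141  0.046     ]
slide [ 1.729 -1.721  0.364] ang [-0.422  0.336 -2.553]
slide [ 1.83  -1.697  0.75 ] ang [-0.422  0.336 -2.553]
slide [ 1.288 -0.696 -0.066] ang [0. 0. 0.]
```

```bash
python3 -m inch '[{"slide":[1,-1,0],"angular":[-0.16,0.13,-1],"claw":-0.25},{"slide":[1,-1,0],"angular":[-0.16,0.13,-1],"claw":-0.25},{"slide":[1,-1,0],"angular":[-0.16,0.13,-1],"claw":-0.25},{"slide":[1,-1,0],"angular":[-0.16,0.13,-1],"claw":-0.25},{"slide":[1,-1,0],"angular":[-0.16,0.13,-1],"claw":-0.25},{"slide":[1,-1,0],"angular":[-0.16,0.13,-1],"claw":-0.25},{"slide":[1,-1,0],"angular":[-0.16,0.13,-1],"claw":-0.25},{"slide":[1,-1,0],"angular":[-0.16,0.13,-1],"claw":-0.25}]' 20
python3 - <<'E'
from h import *
G=down(11.5,15)
a=G[:,2]; P=fx(-.03,.005,.046)
plan((P-a*.1,G),(P,G))
E
```

```text
time: 2.2
position: [0.396, -0.2541, 0.2342]
tool_rot: [2.724, 1.42, 0.13]
ft_force: [-0.8, -0.3, -0.6]
grip_width: 0.402
grip_force: 0.0
slide [ 0.95  -0.28   0.383] ang [-0.261  0.198 -1.534]
slide [ 1.007 -0.247  0.778] ang [-0.261  0.198 -1.534]
```

```bash
python3 -m inch '[{"slide":[0.95,-0.28,0.1],"angular":[-0.17,0.13,-1],"claw":-0.25},{"slide":[0.95,-0.28,0.1],"angular":[-0.17,0.13,-1],"claw":-0.25},{"slide":[0.95,-0.28,0.1],"angular":[-0.17,0.13,-1],"claw":-0.25},{"slide":[0.95,-0.28,0.1],"angular":[-0.17,0.13,-1],"claw":-0.25},{"slide":[0.95,-0.28,0.1],"angular":[-0.17,0.13,-1],"claw":-0.25},{"slide":[0.95,-0.28,0.1],"angular":[-0.17,0.13,-1],"claw":-0.25}]' 20
python3 - <<'E'
from h import *
G=down(11.5,15)
a=G[:,2]; P=fx(-.03,.005,.046)
plan((P-a*.1,G),(P,G))
E
```

```text
time: 2.8
position: [0.4778, -0.0202, 0.2126]
tool_rot: [2.206, 2.031, 0.249]
ft_force: [0.1, -0.3, 0.1]
grip_width: 0.373
grip_force: 0.0
slide [-0.011 -0.032  0.279] ang [-0.09   0.067 -0.533]
slide [ 0.006 -0.015  0.679] ang [-0.09   0.067 -0.533]
```

```bash
python3 -m inch '[{"slide":[-0.011,-0.032,0.279],"angular":[-0.09,0.067,-0.533],"claw":-0.25},{"slide":[-0.011,-0.032,0.279],"angular":[-0.09,0.067,-0.533],"claw":-0.25},{"slide":[-0.011,-0.032,0.279],"angular":[-0.09,0.067,-0.533],"claw":-0.25},{"slide":[-0.011,-0.032,0.279],"angular":[-0.09,0.067,-0.533],"claw":-0.25}]' 20
python3 - <<'E'
from h import *
G=down(11.5,15)
a=G[:,2]; P=fx(-.03,.005,.046)
plan((P-a*.1,G),(P,G))
E
```

```text
time: 3.2
position: [0.4835, -0.0288, 0.143]
tool_rot: [1.89, 2.279, 0.299]
ft_force: [0.9, 0.6, 1.3]
grip_width: 0.375
grip_force: 0.0
slide [0.029 0.009 0.004] ang [-0.002  0.007 -0.027]
slide [0.031 0.009 0.404] ang [-0.002  0.007 -0.027]
```

```bash
python3 -m inch '[{"slide":[0.01,0.006,0.15],"angular":[0,0,0],"claw":-0.25},{"slide":[0.01,0.006,0.3],"angular":[0,0,0],"claw":-0.25},{"slide":[0.01,0.006,0.4],"angular":[0,0,0],"claw":-0.25},{"slide":[0.01,0.006,0.4],"angular":[0,0,0],"claw":-0.25}]' 20
python3 - <<'E'
from h import *
G=down(11.5,15)
a=G[:,2]; P=fx(-.03,.005,.046)
plan((P,G))
E
```

```text
time: 3.6
position: [0.509, -0.0204, 0.0449]
tool_rot: [1.89, 2.283, 0.298]
ft_force: [0.5, 0.1, 0.4]
grip_width: 0.377
grip_force: 0.0
slide [ 0.017  0.007 -0.003] ang [-0.008  0.002 -0.025]
```

```bash
python3 -m inch '[{"slide":[0.01,0.007,0],"angular":[0,0,0],"claw":-0.25},{"slide":[0.01,0.007,0],"angular":[0,0,0],"claw":-1},{"slide":[0.01,0.007,0],"angular":[0,0,0],"claw":-1},{"slide":[0.01,0.007,0],"angular":[0,0,0],"claw":-1},{"slide":[0.01,0.007,0],"angular":[0,0,0],"claw":-1},{"slide":[0.01,0.007,-0.1],"angular":[0,0,0],"claw":-1},{"slide":[0.01,0.007,-0.3],"angular":[0,0,0],"claw":-1},{"slide":[0.01,0.007,-0.5],"angular":[0,0,0],"claw":-1},{"slide":[0.01,0.007,-0.5],"angular":[0,0,0],"claw":-1}]' 20
python3 - <<'E'
from h import *
s=ctrl.get_state();G=R.from_rotvec(s["tool_rot"]).as_matrix()
T=down(-106+90+0,0)
for d in(-16,-16+62.5,42-60):
  print(d);plan(([.49,-.30,.13],down(d)),([.49,-.30,.030],down(d)))
print(s["joint_positions"])
E
```

```text
time: 4.5
position: [0.4821, -0.0251, 0.1744]
tool_rot: [1.878, 2.272, 0.302]
ft_force: [0.7, -0.6, -0.7]
grip_width: 0.148
grip_force: 20.0
-16
slide [-1.085 -0.218  0.132] ang [ 0.511 -0.107  0.89 ]
slide [-1.081 -0.325  0.518] ang [ 0.511 -0.107  0.89 ]
46.5
slide [-1.085 -0.218  0.132] ang [ 0.496  0.175 -1.181]
slide [-1.081 -0.325  0.518] ang [ 0.496  0.175 -1.181]
-18
slide [-1.085 -0.218  0.132] ang [ 0.51  -0.116  0.956]
slide [-1.081 -0.325  0.518] ang [ 0.51  -0.116  0.956]
[ 0.73697882 -0.20398766 -0.62167508  2.11898163 -0.23620709  0.93808724
  0.41520384]
```

```bash
python3 - <<'E'
from h import *
plan(([.49,-.30,.13],down(40)),([.49,-.30,.030],down(40)))
E
python3 -m inch '[{"slide":[-0.99,-0.15,-0.05],"angular":[0.5,0.14,-0.96],"claw":-1},{"slide":[-0.99,-0.15,-0.05],"angular":[0.5,0.14,-0.96],"claw":-1},{"slide":[-0.99,-0.15,-0.05],"angular":[0.5,0.14,-0.96],"claw":-1},{"slide":[-0.99,-0.15,-0.05],"angular":[0.5,0.14,-0.96],"claw":-1},{"slide":[-0.99,-0.15,-0.05],"angular":[0.5,0.14,-0.96],"claw":-1},{"slide":[-0.99,-0.15,-0.05],"angular":[0.5,0.14,-0.96],"claw":-1},{"slide":[-0.99,-0.15,-0.05],"angular":[0.5,0.14,-0.96],"claw":-1}]'
python3 - <<'E'
from h import *
plan(([.49,-.30,.10],down(40)),([.49,-.30,.018],down(40)))
E
```

```text
slide [-1.085 -0.218  0.132] ang [ 0.502  0.146 -0.965]
slide [-1.081 -0.325  0.518] ang [ 0.502  0.146 -0.965]
time: 5.2
position: [0.486, -0.2757, 0.1684]
tool_rot: [-1.33, -2.833, -0.0]
ft_force: [-0.1, 1.3, -1.7]
grip_width: 0.148
grip_force: 20.0
slide [-0.088 -0.048  0.273] ang [-0.01  -0.021 -0.01 ]
slide [-0.092 -0.047  0.601] ang [-0.01  -0.021 -0.01 ]
```

```bash
python3 -m inch '[{"slide":[-0.085,-0.047,0.2],"angular":[-0.01,-0.02,-0.01],"claw":-1},{"slide":[-0.085,-0.047,0.4],"angular":[-0.01,-0.02,-0.01],"claw":-1},{"slide":[-0.085,-0.047,0.55],"angular":[-0.01,-0.02,-0.01],"claw":-1},{"slide":[-0.085,-0.047,0.595],"angular":[-0.01,-0.02,-0.01],"claw":-1},{"slide":[-0.085,-0.047,0.595],"angular":[-0.01,-0.02,-0.01],"claw":-1},{"slide":[-0.085,-0.047,0.595],"angular":[-0.01,-0.02,-0.01],"claw":-0.3},{"slide":[-0.085,-0.047,0.595],"angular":[-0.01,-0.02,-0.01],"claw":-0.3},{"slide":[-0.085,-0.047,0.595],"angular":[-0.01,-0.02,-0.01],"claw":-0.3},{"slide":[-0.085,-0.047,0.3],"angular":[-0.01,-0.02,-0.01],"claw":-0.3},{"slide":[-0.085,-0.047,-0.1],"angular":[-0.01,-0.02,-0.01],"claw":-0.3}]'
python3 - <<'E'
from h import *
im=ctrl.get_image("side");W=cloud(im)
for r in ctrl.outline_of("pin","side"):
    print(r["confidence"],r["bbox"],np.nanmedian(W[r["mask"]],0))
# shaft: centre avg top/side; yaw of axis
S=np.array([.491,.303,.0456]); 
for d in(16.4,):
    G=down(d); plan((S+[0,0,.1],G),(S,G))
print(np.round(ctrl.get_state()["joint_positions"],2))
E
```

```text
time: 6.2
position: [0.4902, -0.2977, 0.1215]
tool_rot: [-1.322, -2.849, -0.0]
ft_force: [0.8, -0.1, 1.0]
grip_width: 0.343
grip_force: 0.0
0.87 [291.7, 403.0, 48.6, 38.0] [ 0.48666988 -0.29611892  0.01822117]
0.51 [206.9, 315.8, 52.1, 6.9] [ 0.33361436 -0.03582318  0.01228189]
slide [ 1.856  1.543 -0.088] ang [0.014 0.029 0.793]
slide [1.863 1.542 0.311] ang [0.014 0.029 0.793]
[ 0.87  0.26 -0.43  1.76  0.12  1.13  1.1 ]
```

```bash
python3 - <<'E'
from h import *
plan(([.491,.306,.2],down(106.3)))
E
python3 -m inch '[{"slide":[0.5,0.4,-0.32],"angular":[0,0,-1],"claw":0.05},{"slide":[1,0.82,-0.32],"angular":[0,0,-1],"claw":0.05},{"slide":[1,0.82,-0.32],"angular":[0,0,-1],"claw":0.05},{"slide":[1,0.82,-0.32],"angular":[0,0,-1],"claw":0.05},{"slide":[1,0.82,-0.32],"angular":[0,0,-1],"claw":0.05},{"slide":[1,0.82,-0.32],"angular":[0,0,-1],"claw":0.05},{"slide":[1,0.82,-0.32],"angular":[0,0,-1],"claw":0.05},{"slide":[1,0.82,-0.32],"angular":[0,0,-1],"claw":0.05}]'
python3 - <<'E'
from h import *
plan(([.491,.306,.15],down(106.3)))
E
```

```text
slide [ 1.862  1.552 -0.306] ang [-0.011  0.032 -2.203]
time: 7.1
position: [0.4868, 0.0316, 0.2025]
tool_rot: [0.525, 3.092, 0.0]
ft_force: [1.0, -0.9, 0.9]
grip_width: 0.525
grip_force: 0.0
slide [0.347 1.042 0.209] ang [-1.000e-03  1.100e-02 -1.185e+00]
```

```bash
python3 -m inch '[{"slide":[0.33,0.98,0.15],"angular":[0,0,-1],"claw":0.05},{"slide":[0.33,0.98,0.15],"angular":[0,0,-1],"claw":0.05},{"slide":[0.33,0.98,0.15],"angular":[0,0,-1],"claw":0.05},{"slide":[0.33,0.98,0.15],"angular":[0,0,-1],"claw":0.05},{"slide":[0.33,0.98,0.15],"angular":[0,0,-1],"claw":0.05},{"slide":[0.33,0.98,0.15],"angular":[0,0,-1],"claw":0.05},{"slide":[0.33,0.98,0.15],"angular":[0,0,-1],"claw":0.05}]'
python3 - <<'E'
from h import *
plan(([.491,.306,.12],down(106.3)),([.491,.306,.048],down(106.3)))
E
```

```text
time: 7.8
position: [0.4908, 0.2854, 0.1621]
tool_rot: [-0.285, 3.128, -0.001]
ft_force: [-0.9, -0.1, 0.6]
grip_width: 0.522
grip_force: 0.0
slide [-0.016  0.081  0.168] ang [-0.001  0.    -0.196]
slide [-0.016  0.081  0.456] ang [-0.001  0.    -0.196]
```

```bash
python3 -m inch '[{"slide":[-0.016,0.078,0.168],"angular":[0,0,-0.19],"claw":0.05},{"slide":[-0.016,0.078,0.168],"angular":[0,0,-0.19],"claw":0.05},{"slide":[-0.016,0.078,0.168],"angular":[0,0,-0.19],"claw":0.05},{"slide":[-0.016,0.078,0.3],"angular":[0,0,-0.19],"claw":0.05},{"slide":[-0.016,0.078,0.4],"angular":[0,0,-0.19],"claw":0.05},{"slide":[-0.016,0.078,0.45],"angular":[0,0,-0.19],"claw":0.05},{"slide":[-0.016,0.078,0.45],"angular":[0,0,-0.19],"claw":0.05}]'
python3 - <<'E'
from h import *
plan(([.491,.306,.048],down(106.3)))
for c in("side","top"):
    im=ctrl.get_image(c); cv2.imwrite(f"pics/{c}1.png",im["color"][...,::-1])
b=cv2.imread("pics/side1.png")[150:290,200:360];cv2.imwrite("pics/crop2.png",cv2.resize(b,(640,560),interpolation=3))
E
```

```text
time: 8.5
position: [0.4927, 0.3013, 0.0499]
tool_rot: [-0.43, 3.112, -0.005]
ft_force: [-0.7, -0.6, 0.1]
grip_width: 0.523
grip_force: 0.0
slide [0.002 0.02  0.008] ang [-0.006  0.    -0.019]
```

View pics/crop2.png

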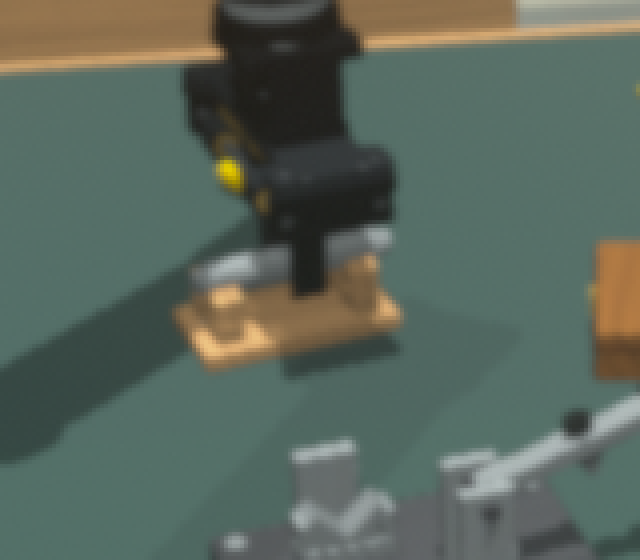

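Fingers straddle the grey shaft near its middle (crop 310,260). Gripping it.

```bash
python3 -m inch '[{"slide":[0,0.01,0.005],"angular":[0,0,-0.01],"claw":-1},{"slide":[0,0.01,0.005],"angular":[0,0,-0.01],"claw":-1},{"slide":[0,0.01,0.005],"angular":[0,0,-0.01],"claw":-1},{"slide":[0,0.01,0.005],"angular":[0,0,-0.01],"claw":-1},{"slide":[0,0.01,0.005],"angular":[0,0,-0.01],"claw":-1}]' 45
python3 - <<'E'
from h import *
s=ctrl.get_state();print(s["joint_positions"])
plan(([.491,.306,.2],down(106.3)),(fx(-.03,0,.15),down(11.5)))
E
```

```text
time: 9.1
position: [0.4913, 0.3074, 0.0494]
tool_rot: [-0.444, 3.108, 0.001]
ft_force: [-0.6, 4.0, 1.1]
grip_width: 0.238
grip_force: 45.0
[ 0.11710104  0.48339405 -0.87999192  1.80407553  0.42524768  1.05343342
  0.9323477 ]
slide [ 0.002 -0.005 -0.603] ang [ 0.001  0.004 -0.002]
slide [ 0.292 -1.283 -0.404] ang [4.000e-03 2.000e-03 3.158e+00]
```

```bash
python3 -m inch '[{"slide":[0,0,-0.1],"angular":[0,0,0],"claw":-1},{"slide":[0,0,-0.25],"angular":[0,0,0],"claw":-1},{"slide":[0,0,-0.45],"angular":[0,0,0],"claw":-1},{"slide":[0.1,-0.2,-0.6],"angular":[0,0,0.25],"claw":-1},{"slide":[0.1,-0.4,-0.6],"angular":[0,0,0.5],"claw":-1},{"slide":[0.1,-0.6,-0.6],"angular":[0,0,0.75],"claw":-1},{"slide":[0.1,-0.75,-0.6],"angular":[0,0,1],"claw":-1},{"slide":[0.1,-0.75,-0.6],"angular":[0,0,1],"claw":-1}]'
python3 - <<'E'
from h import *
plan((fx(-.03,0,.15),down(11.5)))
E
```

```text
time: 9.9
position: [0.5214, 0.1081, 0.1981]
tool_rot: [0.402, 3.114, -0.013]
ft_force: [-0.2, -0.3, -2.7]
grip_width: 0.242
grip_force: 45.0
slide [-0.09  -0.509  0.197] ang [-0.011  0.012  2.126]
```

```bash
python3 -m inch '[{"slide":[-0.09,-0.2,0],"angular":[0,0,0.3],"claw":-1},{"slide":[-0.09,-0.4,0],"angular":[0,0,0.6],"claw":-1},{"slide":[-0.09,-0.5,0],"angular":[0,0,0.85],"claw":-1},{"slide":[-0.09,-0.5,0],"angular":[0,0,1],"claw":-1},{"slide":[-0.09,-0.5,0],"angular":[0,0,1],"claw":-1}]'
python3 - <<'E'
from h import *
plan((fx(-.03,0,.15),down(11.5)))
E
```

```text
time: 10.4
position: [0.5107, -0.0093, 0.1985]
tool_rot: [1.175, 2.913, -0.003]
ft_force: [-0.4, 0.9, -2.7]
grip_width: 0.234
grip_force: 45.0
slide [-0.032 -0.033  0.194] ang [-0.003  0.003  1.152]
```

```bash
python3 -m inch '[{"slide":[-0.032,-0.033,0],"angular":[0,0,0.3],"claw":-1},{"slide":[-0.032,-0.033,0],"angular":[0,0,0.6],"claw":-1},{"slide":[-0.032,-0.033,0],"angular":[0,0,0.85],"claw":-1},{"slide":[-0.032,-0.033,0],"angular":[0,0,1],"claw":-1},{"slide":[-0.032,-0.033,0],"angular":[0,0,1],"claw":-1}]'
python3 - <<'E'
from h import *
plan((fx(-.03,0,.12),down(11.5)))
E
```

```text
time: 10.9
position: [0.5114, -0.0181, 0.1989]
tool_rot: [1.881, 2.515, -0.001]
ft_force: [0.0, -0.1, -2.3]
grip_width: 0.237
grip_force: 45.0
slide [-0.01  -0.006  0.315] ang [-0.     0.002  0.165]
```

```bash
python3 -m inch '[{"slide":[-0.01,-0.006,0.2],"angular":[0,0,0.165],"claw":-1},{"slide":[-0.01,-0.006,0.315],"angular":[0,0,0.165],"claw":-1},{"slide":[-0.01,-0.006,0.315],"angular":[0,0,0.165],"claw":-1},{"slide":[-0.01,-0.006,0.315],"angular":[0,0,0.165],"claw":-1},{"slide":[-0.01,-0.006,0.315],"angular":[0,0,0.165],"claw":-1}]'
python3 - <<'E'
from h import *
plan((fx(-.03,0,.12),down(11.5)))
for c in("side","top"):
    im=ctrl.get_image(c); W=cloud(im); cv2.imwrite(f"pics/{c}2.png",im["color"][...,::-1])
    F=(W.reshape(-1,3)-FO)@RF
    s=(F[:,2]>.1)&(F[:,2]<.14)&(abs(F[:,0]+.03)<.016)&(abs(F[:,1])<.1)
    f=F[s]
    for lo,hi in((-.09,-.05),(-.05,-.02),(-.02,.02),(.02,.05),(.05,.09)):
        g=f[(f[:,1]>lo)&(f[:,1]<hi)]
        if len(g):print(c,lo,hi,len(g),"x",np.round(np.percentile(g[:,0],[5,50,95]),4),"y",np.round(np.percentile(g[:,1],[1,99]),4),"z",np.round(np.percentile(g[:,2],[5,50,95]),4))
b=cv2.imread("pics/side2.png")[220:360,230:390];cv2.imwrite("pics/crop3.png",cv2.resize(b,(640,560),interpolation=3))
E
```

```text
time: 11.4
position: [0.5127, -0.0219, 0.1225]
tool_rot: [1.988, 2.427, 0.003]
ft_force: [0.3, -0.1, -1.1]
grip_width: 0.242
grip_force: 45.0
slide [ 0.005 -0.007  0.01 ] ang [ 0.008  0.005 -0.005]
side -0.09 -0.05 116 x [-0.0384 -0.0303 -0.0214] y [-0.0698 -0.0501] z [0.1161 0.1247 0.1307]
side -0.05 -0.02 103 x [-0.0392 -0.0319 -0.0213] y [-0.0497 -0.0205] z [0.1211 0.1284 0.1314]
side -0.02 0.02 167 x [-0.0437 -0.0297 -0.0159] y [-0.0199  0.018 ] z [0.1184 0.1293 0.1363]
side 0.02 0.05 27 x [-0.0293 -0.0245 -0.0203] y [0.0202 0.0485] z [0.1258 0.1295 0.1315]
side 0.05 0.09 3 x [-0.0246 -0.0228 -0.0215] y [0.0506 0.0528] z [0.1276 0.1289 0.1293]
top 0.02 0.05 62 x [-0.0386 -0.029  -0.0197] y [0.0391 0.0499] z [0.1191 0.1265 0.1307]
top 0.05 0.09 61 x [-0.0379 -0.0296 -0.0214] y [0.0502 0.0623] z [0.1196 0.1255 0.13  ]
```

View pics/crop3.png

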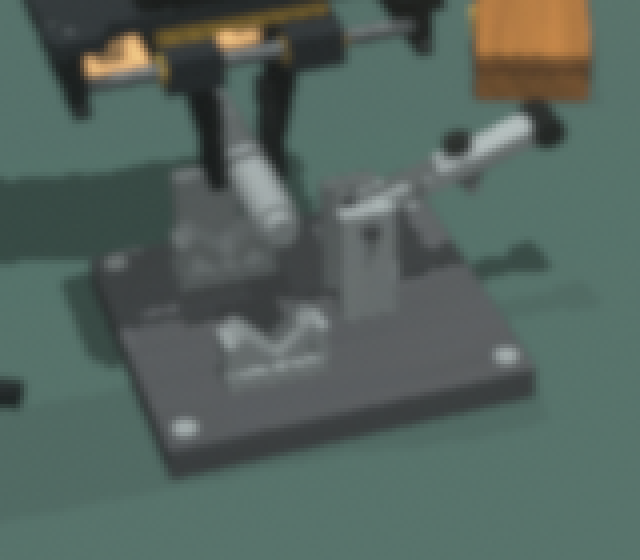

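Run:
```python
from h import *
G=down(11.5,12)
plan((fx(-.0305,0,.11),G),(fx(-.0305,0,.059),G),(fx(-.0305,0,.055),G))
```

```text
slide [ 0.006 -0.008  0.05 ] ang [-0.392  0.006 -0.006]
slide [ 0.007 -0.009  0.254] ang [-0.392  0.006 -0.006]
slide [ 0.007 -0.009  0.27 ] ang [-0.392  0.006 -0.006]
```

```bash
python3 -m inch '[{"slide":[0,-0.006,0.05],"angular":[-0.39,0,0],"claw":-1},{"slide":[0,-0.006,0.05],"angular":[-0.39,0,0],"claw":-1},{"slide":[0,-0.006,0.12],"angular":[-0.39,0,0],"claw":-1},{"slide":[0,-0.006,0.18],"angular":[-0.39,0,0],"claw":-1},{"slide":[0,-0.006,0.22],"angular":[-0.39,0,0],"claw":-1},{"slide":[0,-0.006,0.25],"angular":[-0.39,0,0],"claw":-1},{"slide":[0,-0.006,0.25],"angular":[-0.39,0,0],"claw":-1}]'
python3 - <<'E'
from h import *
G=down(11.5,12)
plan((fx(-.0305,0,.059),G),(fx(-.0305,0,.055),G))
for c in("side","top"):
    im=ctrl.get_image(c); W=cloud(im); cv2.imwrite(f"pics/{c}3.png",im["color"][...,::-1])
    F=(W.reshape(-1,3)-FO)@RF
    s=(F[:,2]>.054)&(F[:,2]<.08)&(abs(F[:,0]+.03)<.016)&(abs(F[:,1])<.1)
    f=F[s]
    for lo,hi in((-.09,-.05),(-.05,-.02),(.02,.05),(.05,.09)):
        g=f[(f[:,1]>lo)&(f[:,1]<hi)]
        if len(g):print(c,lo,hi,len(g),"x",np.round(np.percentile(g[:,0],[5,50,95]),4),"y",np.round(np.percentile(g[:,1],[1,99]),4),"z",np.round(np.percentile(g[:,2],[5,50,95]),4))
E
```

```text
time: 12.2
position: [0.5098, -0.0225, 0.0578]
tool_rot: [1.904, 2.321, 0.237]
ft_force: [-0.3, -0.1, -3.6]
grip_width: 0.24
grip_force: 45.0
slide [ 0.005  0.004 -0.004] ang [-0.009  0.004 -0.007]
slide [0.005 0.001 0.011] ang [-0.009  0.004 -0.007]
side -0.09 -0.05 93 x [-0.0406 -0.033  -0.0234] y [-0.07   -0.0502] z [0.0551 0.0607 0.0658]
side -0.05 -0.02 108 x [-0.0417 -0.0345 -0.0236] y [-0.0494 -0.0205] z [0.0565 0.064  0.0668]
side 0.02 0.05 64 x [-0.0389 -0.032  -0.0239] y [0.0202 0.0493] z [0.0612 0.0646 0.0669]
side 0.05 0.09 50 x [-0.0377 -0.0287 -0.0156] y [0.0507 0.0858] z [0.0615 0.0645 0.0668]
top -0.09 -0.05 77 x [-0.04   -0.0312 -0.0226] y [-0.0671 -0.05  ] z [0.0563 0.0617 0.0668]
top -0.05 -0.02 22 x [-0.0401 -0.0346 -0.0239] y [-0.0495 -0.042 ] z [0.0566 0.0643 0.0656]
top 0.02 0.05 92 x [-0.0412 -0.0333 -0.0222] y [0.0288 0.0498] z [0.0564 0.0626 0.0666]
top 0.05 0.09 132 x [-0.0431 -0.0306 -0.0169] y [0.0505 0.0851] z [0.0566 0.0622 0.0669]
```

```bash
python3 -m inch '[{"slide":[0,0.006,0.006],"angular":[0,0,0],"claw":-1},{"slide":[0,0.006,0.012],"angular":[0,0,0],"claw":-1},{"slide":[0,0.006,0.014],"angular":[0,0,0],"claw":-1},{"slide":[0,0.006,0.014],"angular":[0,0,0],"claw":-1}]' 30
python3 - <<'E'
from h import *
print((np.array(ctrl.get_state()["position"])-FO)@RF)
E
```

```text
time: 12.7
position: [0.5126, -0.0223, 0.0562]
tool_rot: [1.903, 2.319, 0.237]
ft_force: [-5.1, 0.2, 7.2]
grip_width: 0.243
grip_force: 30.0
[-0.02851916 -0.00167535  0.05618592]
```

```bash
python3 -m inch '[{"slide":[0,-0.006,0.002],"angular":[0,0,0],"claw":-1},{"slide":[0,-0.006,0.002],"angular":[0,0,0],"claw":-1},{"slide":[0,-0.006,0.002],"angular":[0,0,0],"claw":-1}]' 30
python3 - <<'E'
from h import *
s=ctrl.get_state();print((np.array(s["position"])-FO)@RF, np.array(s["ft_force"])@RF)
E
```

```text
time: 13.0
position: [0.5117, -0.0226, 0.0553]
tool_rot: [1.902, 2.318, 0.239]
ft_force: [-1.7, 0.3, 5.8]
grip_width: 0.241
grip_force: 30.0
[-0.02945682 -0.00175317  0.05531434] [-1.62704167  0.61170479  5.81693659]
```

```bash
python3 -m inch '[{"slide":[0.008,-0.002,0.001],"angular":[0,0,0],"claw":-1},{"slide":[0.016,-0.002,0.001],"angular":[0,0,0],"claw":-1},{"slide":[0.024,-0.002,0.001],"angular":[0,0,0],"claw":-1},{"slide":[0.032,-0.002,0.001],"angular":[0,0,0],"claw":-1},{"slide":[0.036,-0.002,0.001],"angular":[0,0,0],"claw":-1},{"slide":[0.036,-0.002,0.001],"angular":[0,0,0],"claw":-1}]' 30
python3 - <<'E'
from h import *
s=ctrl.get_state();print((np.array(s["position"])-FO)@RF, np.array(s["ft_force"])@RF)
E
```

```text
time: 13.6
position: [0.5103, -0.0162, 0.0552]
tool_rot: [1.902, 2.314, 0.237]
ft_force: [-0.7, -4.7, 3.6]
grip_width: 0.243
grip_force: 30.0
[-0.02958456  0.00478697  0.05521433] [-1.58104705 -4.42501219  3.62354057]
```

```bash
python3 -m inch '[{"slide":[0.006,0,0],"angular":[0,0,0],"claw":-1},{"slide":[0.012,0,0],"angular":[0,0,0],"claw":-1},{"slide":[0.012,0,0],"angular":[0,0,0],"claw":-1}]' 30
python3 - <<'E'
from h import *
s=ctrl.get_state();print((np.array(s["position"])-FO)@RF, np.array(s["ft_force"])@RF)
E
python3 -m inch '[{"slide":[0.006,0,0],"angular":[0,0,0],"claw":-1},{"slide":[0.012,0,0],"angular":[0,0,0],"claw":-1},{"slide":[0.012,0,0],"angular":[0,0,0],"claw":-1}]' 30
python3 - <<'E'
from h import *
s=ctrl.get_state();print((np.array(s["position"])-FO)@RF, np.array(s["ft_force"])@RF)
E
```

```text
time: 13.9
position: [0.5097, -0.0133, 0.0552]
tool_rot: [1.902, 2.314, 0.237]
ft_force: [0.6, -5.9, 5.3]
grip_width: 0.244
grip_force: 30.0
[-0.0295743   0.00772253  0.05520694] [-0.5950026  -5.93141295  5.31048371]
time: 14.2
position: [0.5091, -0.0104, 0.0552]
tool_rot: [1.903, 2.314, 0.237]
ft_force: [1.0, -5.9, 4.1]
grip_width: 0.241
grip_force: 30.0
[-0.02957168  0.0107523   0.05517843] [-0.22573564 -5.97879615  4.14341273]
```

```bash
for i in 1; do python3 -m inch '[{"slide":[0.004,0,0],"angular":[0,0,0],"claw":-1},{"slide":[0.008,0,0],"angular":[0,0,0],"claw":-1},{"slide":[0.008,0,0],"angular":[0,0,0],"claw":-1}]' 30; done
python3 - <<'E'
from h import *
s=ctrl.get_state();print((np.array(s["position"])-FO)@RF, np.array(s["ft_force"])@RF)
E
```

```text
time: 14.5
position: [0.5089, -0.0097, 0.0552]
tool_rot: [1.902, 2.313, 0.236]
ft_force: [0.4, -8.5, 2.0]
grip_width: 0.246
grip_force: 30.0
[-0.02959657  0.0114647   0.05517555] [-1.29862573 -8.4385464   1.97981221]
```

```bash
python3 -m inch '[{"slide":[0.005,0,0],"angular":[0,0,0],"claw":-1},{"slide":[0.01,0,0],"angular":[0,0,0],"claw":-1},{"slide":[0.01,0,0],"angular":[0,0,0],"claw":-1}]' 30
python3 - <<'E'
from h import *
s=ctrl.get_state();print((np.array(s["position"])-FO)@RF, np.array(s["ft_force"])@RF)
E
```

```text
time: 14.8
position: [0.5089, -0.0096, 0.0552]
tool_rot: [1.903, 2.31, 0.234]
ft_force: [3.4, -13.5, 0.6]
grip_width: 0.244
grip_force: 30.0
[-0.02960902  0.01153331  0.0552312 ] [  0.66360457 -13.89190088   0.60135742]
```

```bash
python3 -m inch '[{"slide":[-0.004,0,0],"angular":[0,0,0],"claw":-0.15},{"slide":[-0.004,0,0],"angular":[0,0,0],"claw":-0.15},{"slide":[-0.004,0,0],"angular":[0,0,0],"claw":-0.15},{"slide":[-0.004,0,-0.1],"angular":[0,0,0],"claw":-0.15},{"slide":[-0.004,0,-0.3],"angular":[0,0,0],"claw":-0.15},{"slide":[-0.004,0,-0.5],"angular":[0,0,0],"claw":-0.15},{"slide":[-0.004,0,-0.7],"angular":[0,0,0],"claw":-0.15},{"slide":[-0.004,0,-0.7],"angular":[0,0,0],"claw":-0.15}]' 30
python3 - <<'E'
from h import *
for c in("side","top"):
    im=ctrl.get_image(c); W=cloud(im); cv2.imwrite(f"pics/{c}4.png",im["color"][...,::-1])
    F=(W.reshape(-1,3)-FO)@RF
    s=(F[:,2]>.054)&(F[:,2]<.08)&(abs(F[:,0]+.03)<.014)&(abs(F[:,1])<.07)
    f=F[s]
    for lo,hi in((-.07,-.03),(-.03,0),(.0,.03),(.03,.06)):
        g=f[(f[:,1]>lo)&(f[:,1]<hi)]
        if len(g):print(c,lo,hi,len(g),"x",np.round(np.percentile(g[:,0],[5,50,95]),4),"y",np.round(np.percentile(g[:,1],[1,99]),4),"z",np.round(np.percentile(g[:,2],[5,50,95]),4))
    # strap
    for q in("strap_grip",):
        for r in ctrl.outline_of(q,c)[:1]:
            g=((W-FO)@RF)[r["mask"]]; g=g[(g[:,2]>.05)&(g[:,2]<.14)]
            print(r["confidence"],"strap end x>.1:",np.round(np.percentile(g[g[:,0]>.115],[2,50,98],axis=0),4).tolist())
            col=im["color"][r["mask"]]
    F2=F.reshape(480,640,3); dk=(im["color"].max(-1)<70)&(F2[...,0]>.10)&(F2[...,0]<.16)&(abs(F2[...,1])<.03)&(F2[...,2]>.07)&(F2[...,2]<.13)
    print("dark",dk.sum(),np.round(np.percentile(F2[dk],[3,50,97],axis=0),4).tolist() if dk.any() else "")
b=cv2.imread("pics/side4.png")[220:360,230:390];cv2.imwrite("pics/crop4.png",cv2.resize(b,(640,560),interpolation=3))
E
```

```text
time: 15.6
position: [0.4748, -0.0109, 0.2324]
tool_rot: [1.894, 2.311, 0.243]
ft_force: [1.2, -0.4, 0.4]
grip_width: 0.423
grip_force: 0.0
side -0.07 -0.03 111 x [-0.0397 -0.0315 -0.0224] y [-0.0572 -0.0306] z [0.0546 0.0595 0.0643]
side -0.03 0 92 x [-0.0389 -0.0317 -0.0213] y [-0.0298 -0.0012] z [0.0559 0.0616 0.0647]
side 0.0 0.03 85 x [-0.0395 -0.0329 -0.0218] y [0.0007 0.0297] z [0.0564 0.0614 0.0651]
side 0.03 0.06 80 x [-0.0394 -0.0323 -0.022 ] y [0.0304 0.0596] z [0.0563 0.061  0.0644]
0.59 strap end x>.1: [[0.1155, -0.0153, 0.0992], [0.1262, -0.0073, 0.1109], [0.1374, 0.0113, 0.1167]]
dark 70 [[0.1242, -0.0153, 0.1006], [0.1299, -0.0102, 0.1122], [0.1381, 0.0081, 0.1167]]
top -0.07 -0.03 47 x [-0.0369 -0.0286 -0.0211] y [-0.0541 -0.0385] z [0.0547 0.0586 0.0647]
top -0.03 0 27 x [-0.0253 -0.0228 -0.02  ] y [-0.0202 -0.0009] z [0.0549 0.0585 0.0646]
top 0.0 0.03 37 x [-0.0251 -0.0226 -0.0199] y [0.0005 0.0263] z [0.0547 0.0588 0.0614]
top 0.03 0.06 47 x [-0.0388 -0.0277 -0.0198] y [0.047  0.0598] z [0.0554 0.0598 0.0632]
0.78 strap end x>.1: [[0.1157, -0.0113, 0.102], [0.1277, -0.0, 0.1104], [0.1392, 0.0116, 0.1172]]
dark 99 [[0.1231, -0.0113, 0.1044], [0.1307, 0.0001, 0.1116], [0.1392, 0.0116, 0.1171]]
```

View pics/crop4.png

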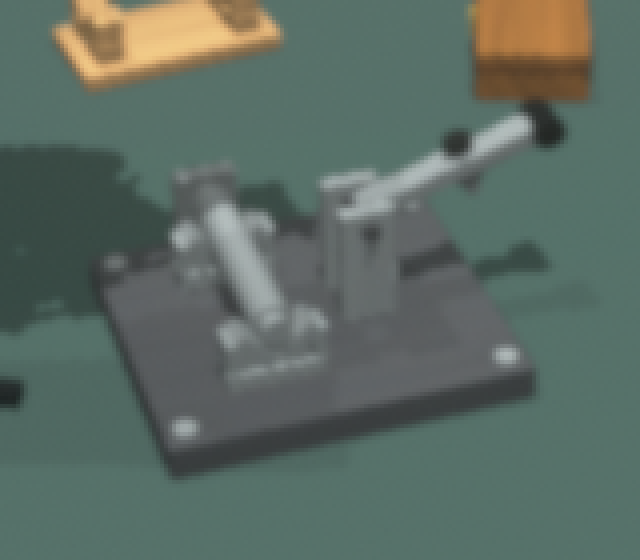

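```bash
python3 - <<'E'
from h import *
print(np.round(ctrl.get_state()["joint_positions"],2))
plan((fx(.13,0,.2),down(-78.5)),(fx(.13,0,.2),down(101.5)))
E
python3 -m inch '[{"slide":[-0.02,0.3,0],"angular":[0.1,0,0.3],"claw":0.05},{"slide":[-0.02,0.5,0],"angular":[0.2,0,0.6],"claw":0.05},{"slide":[-0.02,0.68,0],"angular":[0.3,0,0.85],"claw":0.05},{"slide":[-0.02,0.68,0],"angular":[0.37,0,1],"claw":0.05},{"slide":[-0.02,0.68,0],"angular":[0.37,0,1],"claw":0.05},{"slide":[-0.02,0.68,0],"angular":[0.37,0,1],"claw":0.05}]' 40
python3 - <<'E'
from h import *
print(np.round(ctrl.get_state()["joint_positions"],2))
plan((fx(.13,0,.19),down(-78.5)))
E
```

```text
[ 0.72 -0.23 -0.62  2.02 -0.21  1.12  0.37]
slide [-0.07   0.754  0.252] ang [ 0.306 -0.303  2.982]
slide [-0.07   0.754  0.252] ang [ 0.303  0.307 -2.995]
time: 16.4
position: [0.636, 0.0174, 0.2542]
tool_rot: [-2.513, -1.809, -0.053]
ft_force: [-0.0, -0.2, 0.5]
grip_width: 0.524
grip_force: 0.0
[ 0.55  0.37 -0.77  1.44  0.2   1.42 -0.53]
slide [0.002 0.132 0.255] ang [-0.082 -0.077  2.   ]
```

```bash
python3 -m inch '[{"slide":[0,0.13,0.1],"angular":[-0.04,-0.04,0.3],"claw":0.05},{"slide":[0,0.13,0.1],"angular":[-0.04,-0.04,0.6],"claw":0.05},{"slide":[0,0.13,0.1],"angular":[-0.04,-0.04,0.85],"claw":0.05},{"slide":[0,0.13,0.1],"angular":[-0.04,-0.04,1],"claw":0.05},{"slide":[0,0.13,0.1],"angular":[-0.04,-0.04,1],"claw":0.05}]'
python3 - <<'E'
from h import *
plan((fx(.13,0,.19),down(-78.5)))
E
```

```text
time: 16.9
position: [0.6653, 0.0078, 0.235]
tool_rot: [-2.925, -1.109, -0.036]
ft_force: [-1.0, 0.4, 1.1]
grip_width: 0.525
grip_force: 0.0
slide [ 0.01  -0.002  0.18 ] ang [-0.022 -0.046  1.001]
```

```bash
python3 -m inch '[{"slide":[0,0,0.1],"angular":[-0.02,-0.04,0.3],"claw":0.05},{"slide":[0,0,0.18],"angular":[-0.02,-0.04,0.6],"claw":0.05},{"slide":[0,0,0.18],"angular":[-0.02,-0.04,0.85],"claw":0.05},{"slide":[0,0,0.18],"angular":[-0.02,-0.04,1],"claw":0.05},{"slide":[0,0,0.18],"angular":[-0.02,-0.04,1],"claw":0.05},{"slide":[0,0,0.18],"angular":[-0.02,-0.04,1],"claw":0.05}]'
python3 - <<'E'
from h import *
plan((fx(.13,0,.14),down(-78.5)),(fx(.13,0,.108),down(-78.5)))
E
```

```text
time: 17.5
position: [0.6669, 0.0085, 0.1901]
tool_rot: [-3.123, -0.318, -0.005]
ft_force: [-0.2, -0.0, -0.0]
grip_width: 0.523
grip_force: 0.0
slide [ 0.004 -0.008  0.2  ] ang [-0.005 -0.007  0.005]
slide [ 0.004 -0.008  0.328] ang [-0.005 -0.007  0.005]
```

```bash
python3 -m inch '[{"slide":[0.004,-0.006,0.15],"angular":[0,0,0],"claw":0.05},{"slide":[0.004,-0.006,0.27],"angular":[0,0,0],"claw":0.05},{"slide":[0.004,-0.006,0.328],"angular":[0,0,0],"claw":0.05},{"slide":[0.004,-0.006,0.328],"angular":[0,0,0],"claw":0.05},{"slide":[0.004,-0.006,0.328],"angular":[0,0,0],"claw":-1},{"slide":[0.004,-0.006,0.328],"angular":[0,0,0],"claw":-1},{"slide":[0.004,-0.006,0.328],"angular":[0,0,0],"claw":-1},{"slide":[0.004,-0.006,0.328],"angular":[0,0,0],"claw":-1}]' 30
python3 - <<'E'
from h import *
s=ctrl.get_state();f=(np.array(s["position"])-FO)@RF;print(f, np.array(s["ft_force"])@RF)
t0=np.arctan2(f[2]-.075,.03-f[0]);print(t0,np.hypot(f[2]-.075,.03-f[0]))
T=[]
for t in np.linspace(t0,1.57,11)[1:]:
    T.append((np.array(s["position"])+RF@np.array([-.105*(np.cos(t)-np.cos(t0)),0,.105*(np.sin(t)-np.sin(t0))]),None))
plan(*T)
E
```

```text
time: 18.3
position: [0.6691, 0.0113, 0.109]
tool_rot: [-3.122, -0.313, -0.008]
ft_force: [0.5, 1.0, 2.5]
grip_width: 0.269
grip_force: 30.0
[1.31544216e-01 6.25962171e-05 1.08994870e-01] [0.66470085 0.85560432 2.46647645]
2.818541568690371 0.10708351387899297
slide [-0.019 -0.    -0.049] ang [0. 0. 0.]
slide [-0.045 -0.    -0.095] ang [0. 0. 0.]
slide [-0.076 -0.    -0.137] ang [0. 0. 0.]
slide [-0.112 -0.001 -0.175] ang [0. 0. 0.]
slide [-0.152 -0.001 -0.208] ang [0. 0. 0.]
slide [-0.196 -0.001 -0.237] ang [0. 0. 0.]
slide [-0.244 -0.001 -0.259] ang [0. 0. 0.]
slide [-0.293 -0.001 -0.275] ang [0. 0. 0.]
slide [-0.345 -0.001 -0.285] ang [0. 0. 0.]
slide [-0.397 -0.001 -0.289] ang [0. 0. 0.]
```

```bash
python3 -m inch '[{"slide":[-0.019,0,-0.049],"angular":[0,0,0],"claw":-1},{"slide":[-0.045,0,-0.095],"angular":[0,0,0],"claw":-1},{"slide":[-0.076,0,-0.137],"angular":[0,0,0],"claw":-1},{"slide":[-0.112,0,-0.175],"angular":[0,0,0],"claw":-1},{"slide":[-0.112,0,-0.175],"angular":[0,0,0],"claw":-1}]' 30
python3 - <<'E'
from h import *
s=ctrl.get_state();f=(np.array(s["position"])-FO)@RF;print(f, np.array(s["ft_force"])@RF)
t0=np.arctan2(f[2]-.075,.03-f[0]);r=np.hypot(f[2]-.075,.03-f[0]);print(t0,r)
T=[]
for t in np.linspace(t0,.9,11)[1:]:
    T.append((np.array(s["position"])+RF@np.array([-r*(np.cos(t)-np.cos(t0)),0,r*(np.sin(t)-np.sin(t0))]),None))
plan(*T)
E
```

```text
time: 18.8
position: [0.6406, 0.0055, 0.1535]
tool_rot: [-3.122, -0.313, -0.008]
ft_force: [1.0, 3.2, 2.3]
grip_width: 0.274
grip_force: 30.0
[1.02474767e-01 9.09347966e-05 1.53499809e-01] [1.63930309 2.90658437 2.28333701]
2.3163079914416147 0.10684012309684239
slide [-0.047 -0.    -0.038] ang [0. 0. 0.]
slide [-0.099 -0.    -0.069] ang [0. 0. 0.]
slide [-0.155 -0.    -0.092] ang [0. 0. 0.]
slide [-0.213 -0.    -0.108] ang [0. 0. 0.]
slide [-0.273 -0.    -0.114] ang [0. 0. 0.]
slide [-0.334 -0.    -0.113] ang [0. 0. 0.]
slide [-0.393  0.    -0.103] ang [0. 0. 0.]
slide [-0.451  0.    -0.084] ang [0. 0. 0.]
slide [-0.505  0.    -0.058] ang [0. 0. 0.]
slide [-0.555  0.    -0.024] ang [0. 0. 0.]
```

Strap follows well, with low forces.

```bash
python3 -m inch '[{"slide":[-0.047,0,-0.038],"angular":[0,0,0],"claw":-1},{"slide":[-0.099,0,-0.069],"angular":[0,0,0],"claw":-1},{"slide":[-0.155,0,-0.092],"angular":[0,0,0],"claw":-1},{"slide":[-0.213,0,-0.108],"angular":[0,0,0],"claw":-1},{"slide":[-0.273,0,-0.114],"angular":[0,0,0],"claw":-1},{"slide":[-0.334,0,-0.113],"angular":[0,0,0],"claw":-1},{"slide":[-0.393,0,-0.103],"angular":[0,0,0],"claw":-1},{"slide":[-0.451,0,-0.084],"angular":[0,0,0],"claw":-1},{"slide":[-0.505,0,-0.058],"angular":[0,0,0],"claw":-1},{"slide":[-0.555,0,-0.024],"angular":[0,0,0],"claw":-1}]' 30
python3 - <<'E'
from h import *
s=ctrl.get_state();f=(np.array(s["position"])-FO)@RF;print(f, np.array(s["ft_force"])@RF)
t0=np.arctan2(f[2]-.075,.03-f[0]);r=np.hypot(f[2]-.075,.03-f[0]);print(t0,r)
T=[]
for t in np.linspace(t0,.2,9)[1:]:
    T.append((np.array(s["position"])+RF@np.array([-r*(np.cos(t)-np.cos(t0)),0,r*(np.sin(t)-np.sin(t0))]),None))
plan(*T)
E
```

```text
time: 19.8
position: [0.505, -0.0219, 0.1605]
tool_rot: [-3.123, -0.314, -0.008]
ft_force: [-5.3, 4.3, 14.0]
grip_width: 0.269
grip_force: 30.0
[-0.03583595  0.0002662   0.16047006] [-4.36106206  5.30998389 14.03997512]
0.9144412855719438 0.107886530978107
slide [-0.03   0.     0.025] ang [0. 0. 0.]
slide [-0.057  0.     0.052] ang [0. 0. 0.]
slide [-0.082  0.     0.081] ang [0. 0. 0.]
slide [-0.104  0.     0.113] ang [0. 0. 0.]
slide [-0.123  0.     0.147] ang [0. 0. 0.]
slide [-0.139  0.     0.182] ang [0. 0. 0.]
slide [-0.151  0.001  0.218] ang [0. 0. 0.]
slide [-0.161  0.001  0.255] ang [0. 0. 0.]
```

```bash
python3 -m inch '[{"slide":[-0.034,0,0.02],"angular":[0,0,0],"claw":-1},{"slide":[-0.061,0,0.047],"angular":[0,0,0],"claw":-1},{"slide":[-0.087,0,0.077],"angular":[0,0,0],"claw":-1},{"slide":[-0.109,0,0.11],"angular":[0,0,0],"claw":-1},{"slide":[-0.128,0,0.144],"angular":[0,0,0],"claw":-1},{"slide":[-0.144,0,0.179],"angular":[0,0,0],"claw":-1},{"slide":[-0.156,0,0.215],"angular":[0,0,0],"claw":-1},{"slide":[-0.166,0,0.25],"angular":[0,0,0],"claw":-1},{"slide":[-0.166,0,0.25],"angular":[0,0,0],"claw":-1}]' 30
python3 - <<'E'
from h import *
s=ctrl.get_state();f=(np.array(s["position"])-FO)@RF;print(f, np.array(s["ft_force"])@RF)
t0=np.arctan2(f[2]-.075,.03-f[0]);r=np.hypot(f[2]-.075,.03-f[0]);print(t0,r)
T=[]
for t in (.15,.1,.05,0,-.05):
    T.append((np.array(s["position"])+RF@np.array([-r*(np.cos(t)-np.cos(t0)),0,r*(np.sin(t)-np.sin(t0))]),None))
plan(*T)
E
```

```text
time: 20.7
position: [0.4619, -0.0305, 0.0931]
tool_rot: [-3.122, -0.313, 0.003]
ft_force: [-4.0, 3.5, -0.8]
grip_width: 0.271
grip_force: 30.0
[-0.07984041  0.0003822   0.09311813] [-3.24467991  4.23559663 -0.75843116]
0.16347758013767302 0.11132466994944337
slide [-0.001  0.     0.006] ang [0. 0. 0.]
slide [-0.004  0.     0.028] ang [0. 0. 0.]
slide [-0.005  0.     0.05 ] ang [0. 0. 0.]
slide [-0.006  0.     0.072] ang [0. 0. 0.]
slide [-0.005  0.     0.095] ang [0. 0. 0.]
```

```bash
python3 -m inch '[{"slide":[-0.001,0,0.008],"angular":[0,0,0],"claw":-1},{"slide":[-0.002,0,0.016],"angular":[0,0,0],"claw":-1},{"slide":[-0.003,0,0.024],"angular":[0,0,0],"claw":-1},{"slide":[-0.003,0,0.024],"angular":[0,0,0],"claw":-1}]' 30
python3 - <<'E'
from h import *
s=ctrl.get_state();print((np.array(s["position"])-FO)@RF, np.array(s["ft_force"])@RF)
E
python3 -m inch '[{"slide":[-0.001,0,0.008],"angular":[0,0,0],"claw":-1},{"slide":[-0.002,0,0.016],"angular":[0,0,0],"claw":-1},{"slide":[-0.002,0,0.016],"angular":[0,0,0],"claw":-1}]' 30
python3 - <<'E'
from h import *
s=ctrl.get_state();print((np.array(s["position"])-FO)@RF, np.array(s["ft_force"])@RF)
E
```

```text
time: 21.1
position: [0.461, -0.0307, 0.0878]
tool_rot: [-3.122, -0.313, 0.005]
ft_force: [-6.6, 3.4, 1.4]
grip_width: 0.267
grip_force: 30.0
[-0.08077723  0.00037854  0.08777777] [-5.77273147  4.64208615  1.42722729]
time: 21.4
position: [0.4604, -0.0308, 0.0837]
tool_rot: [-3.122, -0.312, 0.005]
ft_force: [-5.7, 2.5, 1.4]
grip_width: 0.268
grip_force: 30.0
[-0.08131725  0.00038298  0.08372384] [-5.07831389  3.55645353  1.36124805]
```

```bash
python3 -m inch '[{"slide":[0.003,0,0.006],"angular":[0,0,0],"claw":-1},{"slide":[0.005,0,0.012],"angular":[0,0,0],"claw":-1},{"slide":[0.005,0,0.012],"angular":[0,0,0],"claw":-1}]' 30
python3 - <<'E'
from h import *
s=ctrl.get_state();print((np.array(s["position"])-FO)@RF, np.array(s["ft_force"])@RF)
E
python3 -m inch '[{"slide":[0,0,0.006],"angular":[0,0,0],"claw":-1},{"slide":[0,0,0.012],"angular":[0,0,0],"claw":-1},{"slide":[0,0,0.012],"angular":[0,0,0],"claw":-1}]' 30
python3 - <<'E'
from h import *
s=ctrl.get_state();print((np.array(s["position"])-FO)@RF, np.array(s["ft_force"])@RF)
E
```

```text
time: 21.7
position: [0.4602, -0.0309, 0.0802]
tool_rot: [-3.122, -0.312, 0.01]
ft_force: [-7.8, 1.8, 1.8]
grip_width: 0.273
grip_force: 30.0
[-0.08155198  0.0003974   0.080209  ] [-7.26667994  3.31306447  1.82183004]
time: 22.0
position: [0.46, -0.0309, 0.0771]
tool_rot: [-3.122, -0.312, 0.011]
ft_force: [-9.3, 2.5, 2.1]
grip_width: 0.268
grip_force: 30.0
[-0.08174964  0.00040435  0.07709914] [-8.62415038  4.27096789  2.07708826]
```

```bash
python3 -m inch '[{"slide":[0,0,0.006],"angular":[0,0,0],"claw":-1},{"slide":[0,0,0.012],"angular":[0,0,0],"claw":-1},{"slide":[0,0,0.012],"angular":[0,0,0],"claw":-1}]' 30
python3 - <<'E'
from h import *
s=ctrl.get_state();print((np.array(s["position"])-FO)@RF, np.array(s["ft_force"])@RF)
for c in("side","top"):
    im=ctrl.get_image(c); cv2.imwrite(f"pics/{c}5.png",im["color"][...,::-1])
b=cv2.imread("pics/side5.png")[220:360,230:390];cv2.imwrite("pics/crop5.png",cv2.resize(b,(640,560),interpolation=3))
E
```

```text
time: 22.3
position: [0.46, -0.0309, 0.0741]
tool_rot: [-3.122, -0.312, 0.011]
ft_force: [-9.1, 2.2, 2.4]
grip_width: 0.269
grip_force: 30.0
[-0.08180779  0.00037572  0.07406965] [-8.51878574  4.00743649  2.36326089]
```

View pics/crop5.png

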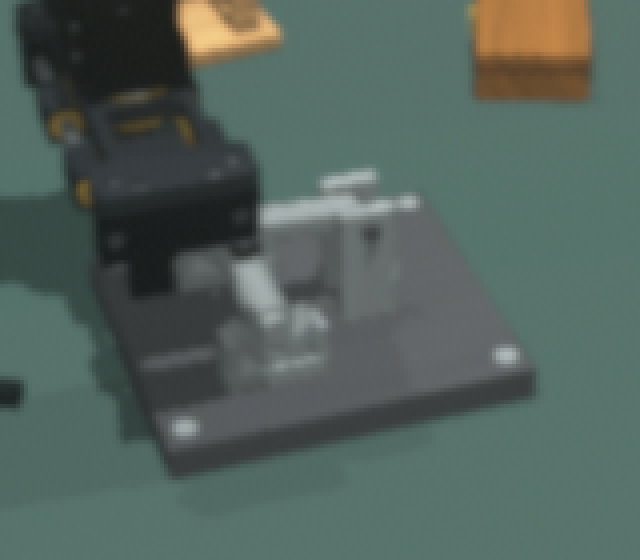

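```bash
python3 -m inch '[{"slide":[0,0,0.006],"angular":[0,0,0],"claw":-1},{"slide":[0,0,0.012],"angular":[0,0,0],"claw":-1},{"slide":[0,0,0.012],"angular":[0,0,0],"claw":-1}]' 30
python3 - <<'E'
from h import *
s=ctrl.get_state();print((np.array(s["position"])-FO)@RF, np.array(s["ft_force"])@RF)
E
python3 -m inch '[{"slide":[0,0,0.006],"angular":[0,0,0],"claw":-1},{"slide":[0,0,0.012],"angular":[0,0,0],"claw":-1},{"slide":[0,0,0.012],"angular":[0,0,0],"claw":-1}]' 30
python3 - <<'E'
from h import *
s=ctrl.get_state();print((np.array(s["position"])-FO)@RF, np.array(s["ft_force"])@RF)
E
```

```text
time: 22.7
position: [0.46, -0.0309, 0.0712]
tool_rot: [-3.122, -0.312, 0.011]
ft_force: [-9.0, 1.4, 1.6]
grip_width: 0.272
grip_force: 30.0
[-0.08176622  0.00038541  0.07119186] [-8.51833307  3.1746671   1.62536269]
time: 23.0
position: [0.4601, -0.0309, 0.0701]
tool_rot: [-3.123, -0.312, 0.012]
ft_force: [-15.5, 2.0, 19.7]
grip_width: 0.269
grip_force: 30.0
[-0.08164998  0.00034108  0.07014371] [-14.82070794   5.00882147  19.66015852]
```

```bash
python3 -m inch '[{"slide":[0,0,-0.003],"angular":[0,0,0],"claw":-1},{"slide":[0,0,-0.003],"angular":[0,0,0],"claw":-1},{"slide":[0,0,-0.003],"angular":[0,0,0],"claw":-1},{"slide":[0,0,-0.003],"angular":[0,0,0],"claw":-1}]' 30
python3 - <<'E'
from h import *
s=ctrl.get_state();print((np.array(s["position"])-FO)@RF, np.array(s["ft_force"])@RF)
E
```

```text
time: 23.4
position: [0.4601, -0.0309, 0.0704]
tool_rot: [-3.123, -0.312, 0.012]
ft_force: [-14.5, 2.3, 16.1]
grip_width: 0.267
grip_force: 30.0
[-0.08163678  0.0003513   0.07043053] [-13.74823561   5.11437972  16.10205129]
```

```bash
python3 -m inch '[{"slide":[-0.006,0,-0.001],"angular":[0,0,0],"claw":-1},{"slide":[-0.006,0,-0.001],"angular":[0,0,0],"claw":-1},{"slide":[-0.006,0,-0.001],"angular":[0,0,0],"claw":-1}]' 30
python3 - <<'E'
from h import *
s=ctrl.get_state();print((np.array(s["position"])-FO)@RF, np.array(s["ft_force"])@RF)
E
```

```text
time: 23.7
position: [0.4601, -0.0309, 0.0706]
tool_rot: [-3.122, -0.312, 0.006]
ft_force: [-8.0, 2.8, 9.5]
grip_width: 0.27
grip_force: 30.0
[-0.08166319  0.00038153  0.07063522] [-7.31681459  4.32900174  9.46452931]
```

```bash
python3 -m inch '[{"slide":[-0.004,0,0.001],"angular":[0,0,0],"claw":-1},{"slide":[-0.004,0,0.001],"angular":[0,0,0],"claw":-1},{"slide":[-0.004,0,0.001],"angular":[0,0,0],"claw":0},{"slide":[-0.004,0,0.001],"angular":[0,0,0],"claw":0},{"slide":[-0.004,0,0.001],"angular":[0,0,0],"claw":0},{"slide":[-0.004,0,0.001],"angular":[0,0,0],"claw":0}]' 30
python3 - <<'E'
from h import *
s=ctrl.get_state();print((np.array(s["position"])-FO)@RF, np.array(s["ft_force"])@RF)
E
```

```text
time: 24.3
position: [0.4621, -0.0317, 0.0701]
tool_rot: [-3.123, -0.312, -0.005]
ft_force: [0.3, -0.1, 0.8]
grip_width: 0.482
grip_force: 0.0
[-0.07990121 -0.00080308  0.0700859 ] [ 0.30085216 -0.16343163  0.77157464]
```

```bash
python3 -m inch '[{"slide":[0,0,-0.06],"angular":[0,0,0],"claw":0},{"slide":[0,0,-0.16],"angular":[0,0,0],"claw":0},{"slide":[0,0,-0.36],"angular":[0,0,0],"claw":0},{"slide":[0,0,-0.56],"angular":[0,0,0],"claw":0},{"slide":[-0.1,0.4,-0.65],"angular":[0,0,0],"claw":0},{"slide":[-0.1,0.8,-0.65],"angular":[0,0,0],"claw":0},{"slide":[-0.1,0.8,-0.65],"angular":[0,0,0],"claw":0},{"slide":[-0.1,0.8,-0.65],"angular":[0,0,0],"claw":0}]' 30
python3 - <<'E'
from h import *
for c in("side","top"):
    im=ctrl.get_image(c); W=cloud(im); cv2.imwrite(f"pics/{c}6.png",im["color"][...,::-1])
    F=(W-FO)@RF
    f=F[(abs(F[...,1])<.006)&(F[...,0]>-.095)&(F[...,0]<.04)&(F[...,2]>.06)&(F[...,2]<.12)]
    for lo in(-.09,-.08,-.07,-.06,-.05,-.02,-.01,0,.01):
        g=f[(f[:,0]>lo)&(f[:,0]<lo+.01)]
        if len(g): print(c,lo,len(g),np.round(np.median(g[:,2]),4))
    g=F[(abs(F[...,0]+.03)<.014)&(F[...,2]>.054)&(F[...,2]<.07)&(F[...,1]<-.02)&(F[...,1]>-.07)]
    print("shaft y",np.percentile(g[:,1],[0,1]),"x",np.percentile(g[:,0],[5,95]),"z",np.percentile(g[:,2],95))
    for r in ctrl.find_in("pin",c): print("pin",r)
a=cv2.imread("pics/side6.png")[180:480,200:500];cv2.imwrite("pics/crop6.png",cv2.resize(a,(600,600),interpolation=3))
E
```

```text
time: 25.1
position: [0.4761, -0.2315, 0.2321]
tool_rot: [-3.124, -0.312, -0.005]
ft_force: [0.9, 0.5, 0.5]
grip_width: 0.503
grip_force: 0.0
side -0.09 11 0.0846
side -0.08 18 0.0886
side -0.07 4 0.0881
side -0.02 20 0.0835
side -0.01 21 0.0833
side 0 15 0.0826
side 0.01 20 0.0825
shaft y [-0.0583686  -0.05671695] x [-0.0393367  -0.02184052] z 0.06396617588021092
pin {'bbox': [291.4, 404.4, 51.1, 40.1], 'confidence': 0.92}
pin {'bbox': [210.0, 317.8, 60.6, 6.3], 'confidence': 0.69}
top -0.09 11 0.0811
top -0.08 30 0.0869
top -0.07 31 0.0836
top -0.06 30 0.084
top -0.05 29 0.0821
top -0.02 30 0.0811
top -0.01 30 0.0805
top 0 31 0.0809
top 0.01 29 0.0805
shaft y [-0.05455435 -0.05371467] x [-0.03846089 -0.02077815] z 0.06383877714988626
pin {'bbox': [377.5, 363.8, 17.4, 52.2], 'confidence': 0.57}
pin {'bbox': [215.4, 295.9, 48.1, 66.0], 'confidence': 0.18}
```

View pics/crop6.png

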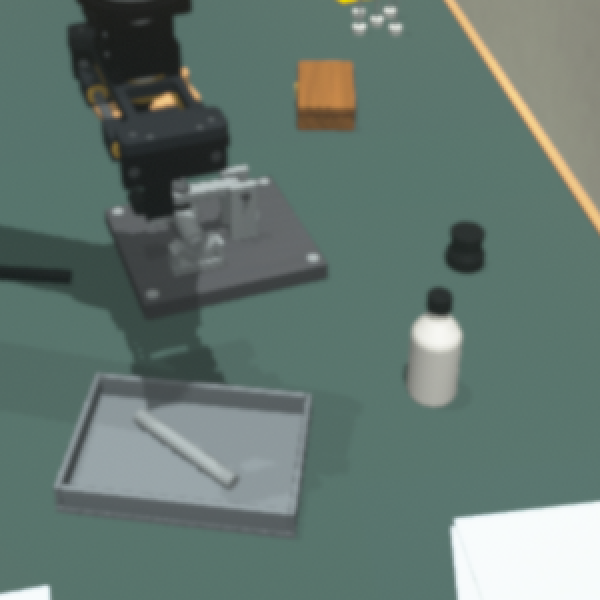

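The pin lies in the tray (crop 185,450). The strap is level over the shaft (crop 215,185). I'll press once more on top of the grip with shut fingers, to make sure it bears.

```bash
python3 -m inch '[{"slide":[0.085,-0.4,0],"angular":[0,0,0],"claw":-1},{"slide":[0.085,-0.8,0],"angular":[0,0,0],"claw":-1},{"slide":[0.085,-0.8,0.1],"angular":[0,0,0],"claw":-1},{"slide":[0.085,-0.8,0.3],"angular":[0,0,0],"claw":-1},{"slide":[0.085,-0.8,0.4],"angular":[0,0,0],"claw":-1},{"slide":[0.085,-0.8,0.4],"angular":[0,0,0],"claw":-1},{"slide":[0.085,-0.8,0.4],"angular":[0,0,0],"claw":-1}]' 30
python3 - <<'E'
from h import *
s=ctrl.get_state();print((np.array(s["position"])-FO)@RF, np.array(s["ft_force"])@RF)
plan((fx(-.074,0,.102),down(-78.5)))
E
```

```text
time: 26.0
position: [0.4567, -0.0276, 0.1319]
tool_rot: [-3.122, -0.317, -0.001]
ft_force: [-0.3, -0.7, 0.7]
grip_width: 0.016
grip_force: 0.0
[-0.08429082  0.00433183  0.13185084] [-0.47860044 -0.63608479  0.67483966]
slide [0.041 0.018 0.119] ang [-0.006 -0.002  0.003]
```

```bash
python3 -m inch '[{"slide":[0.041,0.016,0.05],"angular":[0,0,0],"claw":-1},{"slide":[0.041,0.016,0.1],"angular":[0,0,0],"claw":-1},{"slide":[0.041,0.016,0.12],"angular":[0,0,0],"claw":-1},{"slide":[0.041,0.016,0.12],"angular":[0,0,0],"claw":-1}]' 30
python3 - <<'E'
from h import *
s=ctrl.get_state();print((np.array(s["position"])-FO)@RF, np.array(s["ft_force"])@RF)
E
python3 -m inch '[{"slide":[0,0,0.004],"angular":[0,0,0],"claw":-1},{"slide":[0,0,0.008],"angular":[0,0,0],"claw":-1},{"slide":[0,0,0.008],"angular":[0,0,0],"claw":-1}]' 30
python3 - <<'E'
from h import *
s=ctrl.get_state();print((np.array(s["position"])-FO)@RF, np.array(s["ft_force"])@RF)
E
```

```text
time: 26.4
position: [0.468, -0.0309, 0.102]
tool_rot: [-3.122, -0.311, -0.002]
ft_force: [-0.2, 0.8, 0.6]
grip_width: -0.003
grip_force: 0.0
[-0.07393037 -0.00123216  0.10197844] [-0.04664337  0.83047916  0.59396854]
time: 26.7
position: [0.4686, -0.0305, 0.1005]
tool_rot: [-3.123, -0.312, -0.005]
ft_force: [-0.2, 0.2, -0.1]
grip_width: 0.007
grip_force: 0.0
[-0.07324265 -0.00093872  0.10050534] [-0.15215802  0.23312488 -0.0983034 ]
```

```bash
for k in 1; do python3 -m inch '[{"slide":[0,0,0.004],"angular":[0,0,0],"claw":-1},{"slide":[0,0,0.008],"angular":[0,0,0],"claw":-1},{"slide":[0,0,0.008],"angular":[0,0,0],"claw":-1}]' 30 | sed -n 2p\;4p; python3 -m inch '[{"slide":[0,0,0.004],"angular":[0,0,0],"claw":-1},{"slide":[0,0,0.004],"angular":[0,0,0],"claw":-1}]' 30| sed -n 2p\;4p; done
```

```text
position: [0.4688, -0.0305, 0.0991]
ft_force: [-1.0, 0.0, 7.0]
position: [0.4688, -0.0305, 0.0988]
ft_force: [-4.9, 0.4, 11.7]
```

```bash
python3 -m inch '[{"slide":[0,0,0.004],"angular":[0,0,0],"claw":-1},{"slide":[0,0,0.004],"angular":[0,0,0],"claw":-1}]' 30| sed -n 2p\;4p
```

```text
position: [0.4688, -0.0305, 0.0985]
ft_force: [-6.7, -0.1, 17.6]
```

```bash
python3 -m inch '[{"slide":[0,0,-0.004],"angular":[0,0,0],"claw":-1},{"slide":[0,0,-0.004],"angular":[0,0,0],"claw":-1},{"slide":[0,0,-0.004],"angular":[0,0,0],"claw":-1},{"slide":[0,0,-0.06],"angular":[0,0,0],"claw":-1},{"slide":[0,0,-0.2],"angular":[0,0,0],"claw":-1},{"slide":[0,0,-0.4],"angular":[0,0,0],"claw":-1},{"slide":[0,0.3,-0.5],"angular":[0,0,0],"claw":-1},{"slide":[0,0.6,-0.5],"angular":[0,0,0],"claw":-1},{"slide":[-0.3,0.9,-0.5],"angular":[0,0,0],"claw":-1},{"slide":[-0.3,0.9,-0.5],"angular":[0,0,0],"claw":-1}]' 30
python3 - <<'E'
from h import *
for c in("side","top"):
    im=ctrl.get_image(c); W=cloud(im); F=(W-FO)@RF; cv2.imwrite(f"pics/{c}7.png",im["color"][...,::-1])
    f=F[(abs(F[...,1])<.006)&(F[...,2]>.06)&(F[...,2]<.12)]
    for lo in(-.08,-.06,-.05,-.01,0):
        g=f[(f[:,0]>lo)&(f[:,0]<lo+.01)]
        if len(g): print(c,lo,len(g),np.round(np.median(g[:,2]),4))
    g=F[(abs(F[...,0]+.03)<.014)&(F[...,2]>.054)&(F[...,2]<.07)&(F[...,1]<-.02)&(F[...,1]>-.07)]
    print("shaft y",np.percentile(g[:,1],[0,1]),"x",np.percentile(g[:,0],[5,95]),"z",np.percentile(g[:,2],95))
b=cv2.imread("pics/top7.png")[180:340,280:460];cv2.imwrite("pics/crop7.png",cv2.resize(b,(675,600),interpolation=3))
E
```

```text
time: 28.4
position: [0.4549, -0.2224, 0.2199]
tool_rot: [-3.123, -0.314, -0.006]
ft_force: [1.5, -0.9, 0.2]
grip_width: 0.004
grip_force: 0.0
side -0.08 3 0.0887
side -0.06 18 0.0848
side -0.05 24 0.0847
side -0.01 18 0.0828
side 0 21 0.0831
shaft y [-0.05881755 -0.05678815] x [-0.03891381 -0.02213352] z 0.06462920387226134
top -0.08 31 0.0863
top -0.06 30 0.0832
top -0.05 28 0.0829
top -0.01 29 0.0813
top 0 30 0.0809
shaft y [-0.05416265 -0.053902  ] x [-0.03903839 -0.02130035] z 0.06364779271901581
```

View pics/crop7.png

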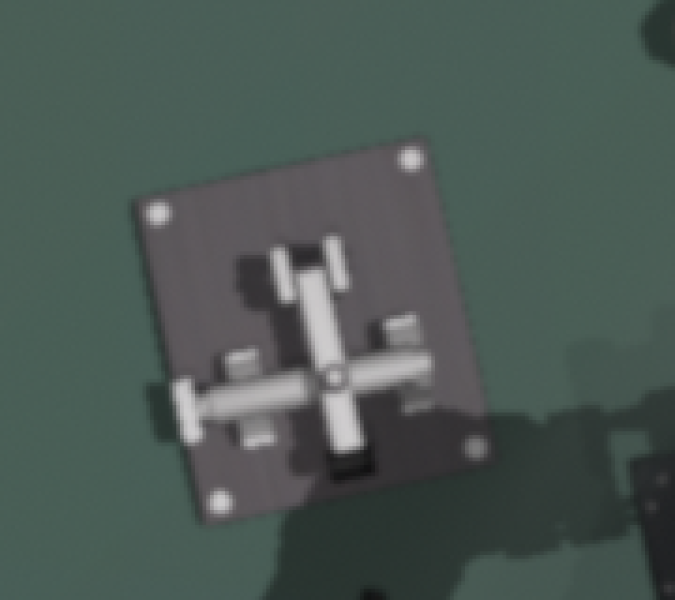

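The shaft lies in both vees with its end against the stop (crop 200,405), and the strap is over it with its grip beyond the shaft (crop 350,465). The arm is clear of everything, so I'm handing in.

```bash
python3 -c "
from bench import ctrl
print(ctrl.close_job())"
```

```text
the job is handed in; nothing more can be done
None
```

The job is handed in, with no verdict returned: the pin is in the tray, the shaft is in the vees against the stop, the strap is pressed down onto it (peak push at the grip about 20 N, above the 10 N asked; I estimate 31–35 N at the pad, under the 60 N limit), and the arm is clear; I could not measure the pad's force on the shaft directly.

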